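Slide the pantry bin home against the hidden stop

TASK

Lift the white pantry bin with the orange lid off the chopping board, put it down on the counter with its nose just inside the open bay of the wooden rack (black tab outwards) and let go of it there. Then take it by its black tab and slide it gently in until the sprung pad hidden in the bay is pressed all the way and you feel it come up solid (how deep that is differs each time), without ramming it, and leave it there. Keep the bin level throughout and do not shove or topple the other things.

Things in the scene. Friction and masses are not known exactly. Their poses are not given: they have to be found in the camera images.
- bin: Closed pantry bin: white plastic box with orange lid, body 150 long (x) x 60 wide (y) x 60 mm high, about 0.35 to 0.6 kg; a black tab stands out of the middle of its rear end (-x). Origin: centre of the body's underside. x points from the tab end to the nose, z up. It starts level on the chopping board
- bin_nose (a point): Middle of the bin's nose (its +x end face), 75 mm ahead of the bin's origin, 30 mm above its underside
- bin_tab (a point): Grip point in the bin's black tab, 100 mm behind the bin's origin and 36 mm above its underside. The tab is an upright plate 12 mm thick (y), reaching 45 mm out of the end face (from 75 to 120 mm behind the origin), from 12 to 56 mm above the underside; pinch it from above across its thickness
- rack: Fixed wooden rack. Origin: middle of the lower edge of its open bay's mouth, at counter level; x into the bay, y to the left. Bay 70 wide, 68 mm high, floored by the counter; roof top at 80 mm, an orange stripe 30 mm wide on it runs along the middle of the bay. Two closed drawers to its left. The rack spans y -45 to +245, x 0 to 240 mm; mill and jar stand at the back of the roof
- pad (a joint): Travel of the sprung rubber pad hidden in the bay, m: 0 untouched, 0.012 pressed all the way, where it is solid. It gives with about 1 N. At that point the bin's nose is 100 to 145 mm inside the mouth, unknown beforehand, so 5 to 50 mm of the bin's body still stands out of the bay, plus the tab
- board: Fixed wooden chopping board 240 (x) x 160 (y) x 18 mm thick; origin: centre of its underside
- flask: Loose dark steel flask, 72 mm diameter, 250 mm tall; origin: centre of its underside
- mug: Loose blue mug, 80 mm diameter, 95 mm tall; origin: centre of its underside
- jar: Loose glass jar, 90 mm diameter, 130 mm tall; origin: centre of its underside
- tall_carton: Loose orange carton, 75 (x) x 105 (y) x 200 mm high; origin: centre of its underside
- spoon: Loose spoon with wooden handle and metal bowl, 200 mm long along its x, lying flat on the counter in front of the robot; origin: middle of its underside
There are look-alikes about, which are no part of the job. There is more than one size of the bin; the one meant has the size given above.

How it is judged:
By the outcome, as a careful person would: the job done as asked, in the order asked, and still so for the second after the job is handed in, with the robot touching nothing.
It also fails if it takes over 58 s, if anything falls off the work surface, if the arm or the gripper's body presses on something with over 40 N, if the wrist force passes 120 N, or if a joint passes its speed limit or range.

ROBOT

A 7-joint arm with a two-finger parallel gripper is mounted at the origin on the work surface. World frame = base frame: x ahead of the robot, y to its left, z up, the work surface at z = 0. Lengths are in mm, angles in rad, forces in N, time in s.
With the tool pointing down it reaches from about 425 to 975 mm from the base axis. Payload 16.7 kg.
Tool frame: the origin (TCP) lies between the finger pads, 19 mm behind the fingertips; this is the grasp point; z points along the fingers, y is the line along which they close (so a half turn about z gives the same grasp; the last joint's range is limited). The gripper opens to 85 mm and grips with 20 to 120 N. Pads are 22 mm wide; open, the fingers measure 114 mm over their backs; the gripper's body (76 mm by 85 mm) begins 54 mm behind the grasp point. The pads swing forward as they close: fully open they stand 13 mm farther back than shut.
Start: joints at [1.111, 0.426, 0.074, 1.606, -0.034, 1.111, -0.067], TCP at [205.754, -642.84, 250.002] pointing down, gripper open.
Joint ranges: [-2.85, 2.85], [-0.5, 2.14], [-1.23, 1.37], [0.21, 2.46], [-1.02, 4.16], [0.16, 2.05], [-2.73, 2.73]. Speed limits (rad/s): [1.89, 1.89, 2.39, 2.39, 3.01, 3.01, 3.01].

INTERFACE

Orientations are given as a unit quaternion [x, y, z, w].
In Python, from bench import arm gives the robot as it stands.
- The arm moves only by the tool play_rows, never from a script. Its argument "commands" is a list that holds one entry, the list of rows, each a list of 4 numbers: the shift along the world's x, y, z in units of 5 cm (1.0 is 5 cm), then the turn about the world's z in units of 45 degrees (1.0 is 45 degrees). A call has 1 to 8 rows; each row shifts and turns the commanded pose from where the row before left it; what a row does not reach is not made up. A row lasts 1/10 s, in which the tool goes at most 50 mm and 8.59 degrees, less where a joint would pass 70% of its speed; a pose out of reach is approached as far as the arm can. A call with a number of a shift or a turn outside -1 to 1 is refused whole. A call with a gripper value outside its range is refused whole. "hand" is the closure, from 0 (fully open) to 1 (shut), set as the call begins (left out, the last holds). The fingers move at their own pace and stop on an object; the grip force is fixed at half the most. Time passes only in rows, so rows that do not move let the fingers close. It gives the time, the measured TCP pose, the force, the opening and the grip force at its end, in the units of the state.
- arm.get_obs(): the state, without advancing time (a new reading comes with each control period).
- arm.read_camera(name): name is "scene" or "side" or "wrist"; returns a dict with "pixels" (420x560x3 uint8, red, green, blue), "range_z" (420x560 float32, mm along the optical axis (not along the pixel's ray), 0 where there is no reading), "intrinsics" (3x3 intrinsics, pixels), "origin" and "attitude" of the camera in the world; the wrist camera has in their place "hand_eye" (4x4, takes a point from camera to tool coordinates, whose origin is the TCP and whose axes are the flange's). Camera axes: x right, y up, looking along -z (the intrinsics and any distortion apply to the point x, -y, -z); pixel columns grow to the right and rows downward; lengths in mm; the calibration is good to about 2 mm. A picture is of the moment at which its call begins: read the wrist's pose just before it.
- arm.job_done(): hands the job in; it is judged then, once.
The state is a dict: "t": time; "q": joint angles; "joint_velocities": joint speeds; "joint_torque": joint torques, N m; "ee_pos": TCP position; "tool_rot": TCP orientation; "ft_force": force on the tool from outside, world axes, zero at the start; "wrist_torque": the same for the moment, N m; "grip_width": finger opening in mm; "finger_force": force on a finger pad.
Only numpy, scipy, OpenCV 4.12 (cv2) and the standard library are available. Lean on these libraries where they do the work, as an engineer would, in place of code of your own. Each camera call takes 0.05 s, during which the arm holds its last target. There are 200 camera calls.

## Working session

There is one attempt and no reset: what is moved stays moved. The work goes in short steps, Python scripts to look and compute and a tool call to move; the robot and the scene stay as the last step left them, time stands still between calls to the robot, and variables do not carry over. Pictures are saved under pics/ and viewed, at most 10 in all, crops included, and the job is handed in when it is done.

Besides the shell and the picture viewer there is one more tool, called by a JSON object that holds its "name" and its "arguments". play_rows: Moves the arm, as the interface text tells. Its arguments: {"type":"object","properties":{"commands":{"type":"array"},"hand":{"type":"number"}},"required":["commands"]}

```bash
mkdir -p pics; ls
cat > h.py <<'E'
import numpy as np,cv2
from scipy.spatial.transform import Rotation as R
from bench import arm
def cam(n):
    o=arm.get_obs(); c=arm.read_camera(n)
    if n=="wrist":
        T=np.eye(4);T[:3,:3]=R.from_quat(o['tool_rot']).as_matrix();T[:3,3]=o['ee_pos'];T=T@np.array(c['hand_eye'])
        c['R'],c['o']=T[:3,:3],T[:3,3]
    else:
        a=np.array(c['attitude']); c['R']=R.from_quat(a).as_matrix() if a.size==4 else a; c['o']=np.array(c['origin'])
    return c
def cloud(c):
    K=np.array(c['intrinsics']);z=c['range_z'];h,w=z.shape
    u,v=np.meshgrid(np.arange(w),np.arange(h))
    p=np.stack([(u-K[0,2])/K[0,0]*z,-(v-K[1,2])/K[1,1]*z,-z],-1)
    return p@c['R'].T+c['o']
def save(c,n): cv2.imwrite('pics/'+n,c['pixels'][:,:,::-1])
E
python3 - <<'E'
from h import *
for n in("scene","side"):
    c=cam(n);save(c,n+'0.png');np.savez(n+'0.npz',P=cloud(c),px=c['pixels'],z=c['range_z'])
    print(n,c['o'],c['R'].round(3).tolist(),np.array(c['intrinsics']).tolist(),[k for k in c])
o=arm.get_obs();print(o['ee_pos'],o['tool_rot'],R.from_quat(o['tool_rot']).as_matrix().round(3),o['t'])
E
```

```text
pics
scene [1150.08650176  254.62629761  693.91392141] [[-0.42, -0.581, 0.697], [0.907, -0.258, 0.331], [-0.012, 0.772, 0.636]] [[400.9081974448031, 0.0, 278.9770491839958], [0.0, 400.9081974448031, 206.97899432135003], [0.0, 0.0, 1.0]] ['pixels', 'range_z', 'intrinsics', 'origin', 'attitude', 'R', 'o']
side [  63.4373395  1231.78730061  945.74959801] [[-0.96, 0.152, -0.234], [-0.279, -0.516, 0.81], [0.002, 0.843, 0.538]] [[526.3303022242123, 0.0, 289.05338600234], [0.0, 526.3303022242123, 212.0185083947181], [0.0, 0.0, 1.0]] ['pixels', 'range_z', 'intrinsics', 'origin', 'attitude', 'R', 'o']
[ 205.64098929 -642.54418054  249.35476194] [ 9.88029953e-01  1.54261027e-01 -1.33038486e-04 -5.73528811e-04] [[ 0.952  0.305 -0.   ]
 [ 0.305 -0.952  0.001]
 [-0.    -0.001 -1.   ]] 0.1
```

View pics/scene0.png

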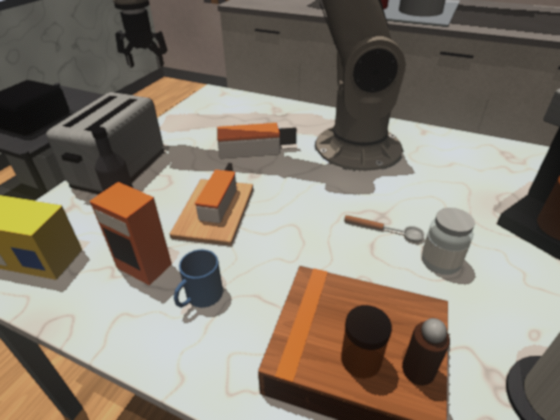

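View pics/side0.png

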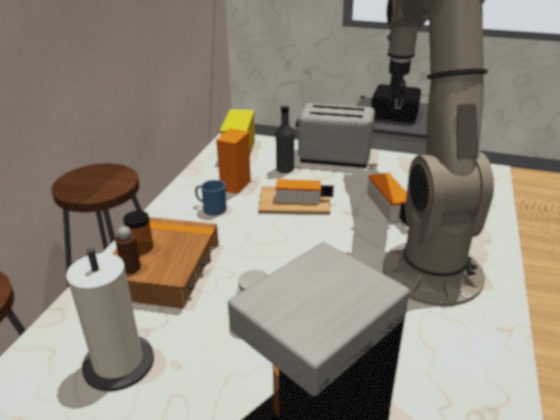

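Scene: the candidates for the bin are the one on the board (217,197) and a larger look-alike by the robot base (250,138). The board one fits the description; I'll check its size. The rack is at (355,340) with its stripe from (315,275) to (290,375) and the mouth on the robot's side. The mug is at (200,278) and the carton at (132,232). The side view shows the same bin at (298,192) with its tab at (327,190).

Run:
```python
from h import *
f=np.load('scene0.npz');P,px=f['P'],f['px'];z=f['z']
hsv=cv2.cvtColor(px,cv2.COLOR_RGB2HSV);H,S,V=hsv[...,0],hsv[...,1],hsv[...,2]
print('counter z',np.median(P[230:260,250:330,2]), 'px',[px[r,c].tolist() for r,c in((192,217),(133,250),(320,302),(220,195))])
def rect(name,m):
    p=P[m];r=cv2.minAreaRect(p[:,:2].astype(np.float32));print(name,len(p),'z',np.percentile(p[:,2],[2,50,98]).round(1),'rect',np.round(r[0],1),np.round(r[1],1),round(r[2],1),'\n   ',cv2.boxPoints(r).round(0).tolist())
def box(x0,x1,y0,y1):
    m=np.zeros(z.shape,bool);m[y0:y1,x0:x1]=1;return m&(z>0)
org=(H<14)&(S>150)&(V>110)
b=box(185,250,165,245)
Z=P[...,2]
rect('lid',b&(Z>73)&(Z<90))
rect('lid col',b&org&(Z>60))
b2=box(170,260,165,250)
rect('tab',box(215,240,158,185)&(V<60)&(Z>25))
rect('board',b2&(Z>12)&(Z<24))
big=box(205,300,115,160);rect('big',big&(Z>30));rect('big lid',big&org)
rk=box(255,455,260,400)
rect('roof',rk&(Z>74)&(Z<86))
st=box(270,335,262,385)&(H<14)&(S>150)&(V>150)&(Z>70)&(Z<90);rect('stripe',st)
for n,bb in(('mug',(172,225,245,312)),('carton',(95,170,180,285)),('bottle',(95,130,125,190))):rect(n,box(*bb)&(Z>30)&(Z<300))
c=px[150:400,160:350][:,:,::-1];cv2.imwrite('pics/crop0.png',cv2.resize(px[150:250,160:270][:,:,::-1],None,fx=6,fy=6,interpolation=2))
```

```text
counter z 2.1226978256008238 px [[202, 117, 58], [133, 68, 45], [203, 118, 55], [204, 158, 108]]
lid 889 z [74.5 79.8 82.4] rect [ 449.8 -255.9] [183.3  61.1] 12.7 
    [[354.0, -246.0], [367.0, -306.0], [546.0, -266.0], [532.0, -206.0]]
lid col 822 z [73.3 79.8 82.4] rect [ 465.4 -250.6] [151.   57.9] 12.2 
    [[385.0, -238.0], [398.0, -295.0], [545.0, -263.0], [533.0, -206.0]]
tab 23 z [59.6 74.2 78. ] rect [ 365.9 -270.8] [27.1  6.4] 18.3 
    [[352.0, -272.0], [354.0, -278.0], [380.0, -270.0], [378.0, -264.0]]
board 2336 z [14.2 19.7 22.6] rect [ 478.4 -258. ] [244.  160.3] 14.8 
    [[340.0, -212.0], [381.0, -367.0], [617.0, -304.0], [576.0, -149.0]]
big 1830 z [31.5 72.  82.7] rect [ 154.1 -295.6] [ 86.6 251.3] 31.0 
    [[52.0, -210.0], [182.0, -426.0], [256.0, -381.0], [127.0, -166.0]]
big lid 718 z [73.3 80.3 83.1] rect [ 171.2 -313.9] [ 71.9 187. ] 32.4 
    [[91.0, -254.0], [191.0, -412.0], [252.0, -374.0], [151.0, -216.0]]
roof 14565 z [79.2 81.7 84. ] rect [732.3 205.8] [242.  290.4] 6.3 
    [[596.0, 337.0], [628.0, 48.0], [868.0, 75.0], [837.0, 363.0]]
stripe 5441 z [79.5 81.7 84.1] rect [747.3 108.7] [237.3 108.2] 18.8 
    [[618.0, 122.0], [652.0, 19.0], [877.0, 96.0], [842.0, 198.0]]
mug 1825 z [31.5 69.1 97.2] rect [ 733.1 -127.8] [106.4  79.7] 19.5 
    [[670.0, -108.0], [696.0, -183.0], [797.0, -148.0], [770.0, -73.0]]
carton 4946 z [ 35.2 144.2 202.4] rect [ 641.3 -416.1] [394.9 112.4] 57.8 
    [[489.0, -553.0], [584.0, -613.0], [794.0, -279.0], [699.0, -219.0]]
bottle 2256 z [ 52.7 159.5 250.7] rect [ 587.6 -479.7] [371.6 124.4] 42.5 
    [[409.0, -560.0], [493.0, -651.0], [767.0, -400.0], [683.0, -308.0]]
```

View pics/crop0.png

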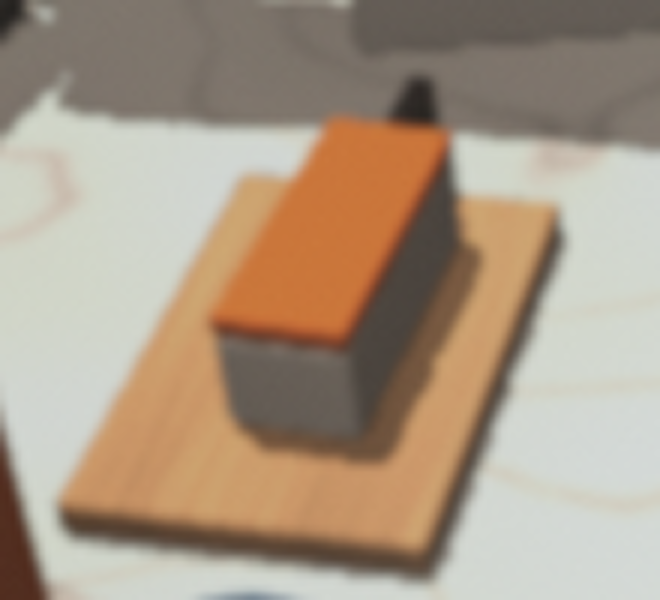

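The crop confirms it: the board bin's lid measures 151 x 58 mm with the black tab at its far end, while the other lid is 187 x 72. I'll refine the rack pose and locate the flask and carton.

Run:
```python
from h import *
def rect(name,p):
    r=cv2.minAreaRect(p[:,:2].astype(np.float32));print(name,len(p),'z',np.percentile(p[:,2],[2,50,98]).round(1),'rect',np.round(r[0],1),np.round(r[1],1),round(r[2],1))
for n in('scene','side'):
    f=np.load(n+'0.npz');P,px,z=f['P'],f['px'],f['z'];X,Y,Z=P[...,0],P[...,1],P[...,2]
    hsv=cv2.cvtColor(px,cv2.COLOR_RGB2HSV);H,S,V=hsv[...,0].astype(int),hsv[...,1],hsv[...,2]
    ok=z>0
    roof=ok&(Z>73)&(Z<88)&(X>570)&(X<900)&(Y>20)&(Y<400)
    rect(n+' roof',P[roof])
    for lo,hi in((10,16),):
        st=roof&(H>=9)&(V>150)&(Y<140)
        st=cv2.erode(st.astype(np.uint8),np.ones((2,2)))>0
        p=P[st]
        if len(p)>20:
            rect(n+' stripe',p);v=cv2.fitLine(p[:,:2].astype(np.float32),cv2.DIST_HUBER,0,.01,.01).ravel();print('  line',v.round(3),np.degrees(np.arctan2(v[1],v[0])))
    lid=ok&(Z>72)&(Z<88)&(X>350)&(X<580)&(Y<-180)&(Y>-320)
    rect(n+' top',P[lid]); l=lid&(S>150)&(V>110);rect(n+' lid',P[l])
    for nm,zz in(('60-140',(60,140)),('150-199',(150,197)),('210-255',(210,255))):
        m=ok&(Z>zz[0])&(Z<zz[1])&(X>380)&(X<900)&(Y>-620)&(Y<0)
        k,lab,stt,cen=cv2.connectedComponentsWithStats(m.astype(np.uint8))
        for i in range(1,k):
            if stt[i,4]>60:
                q=P[lab==i];print('  ',n,nm,stt[i,:4],stt[i,4],'x',np.percentile(q[:,0],[3,97]).round(),'y',np.percentile(q[:,1],[3,97]).round())
```

```text
scene roof 16076 z [78.8 81.7 84. ] rect [732.3 206. ] [242.1 290.9] 6.3
scene stripe 4485 z [79.6 81.8 84.2] rect [743.9 104.5] [239.4  87. ] 4.2
  line [9.99000e-01 4.70000e-02 7.57076e+02 1.04223e+02] 2.696564
scene top 917 z [73.1 79.7 82.4] rect [ 445.  -256.9] [193.   61.1] 12.7
scene lid 818 z [73.6 79.8 82.4] rect [ 465.4 -250.6] [151.   57.9] 12.2
   scene 60-140 [ 70 129  74  62] 1396 x [387. 612.] y [-614. -441.]
   scene 60-140 [194 168  41  44] 1044 x [396. 540.] y [-284. -212.]
   scene 60-140 [  0 206  74  56] 2172 x [736. 846.] y [-549. -459.]
   scene 60-140 [ 99 219  68  48] 1629 x [685. 754.] y [-351. -249.]
   scene 60-140 [173 249  47  51] 1141 x [684. 786.] y [-169.  -94.]
   scene 150-199 [ 70 107  67  68] 1984 x [389. 607.] y [-615. -447.]
   scene 150-199 [ 90 199  69  38] 1133 x [686. 754.] y [-350. -249.]
   scene 210-255 [ 91 126  18  22] 292 x [567. 594.] y [-487. -460.]
side roof 3946 z [74.9 79.6 83.8] rect [728.7 207.2] [241.9 299.7] 6.2
side stripe 898 z [76.1 79.8 83.8] rect [722.9 104.5] [205.1  85.7] 5.4
  line [1.00000e+00 5.00000e-03 7.16230e+02 1.01451e+02] 0.30706337
side top 462 z [72.5 77.3 82.1] rect [ 443.7 -254.6] [183.8  73.9] 10.2
side lid 389 z [72.9 77.5 82.1] rect [ 458.1 -247.3] [148.4  64.5] 11.6
   side 60-140 [221 115  32  27] 290 x [737. 836.] y [-614. -462.]
   side 60-140 [296 122  46  31] 852 x [385. 546.] y [-565. -540.]
   side 60-140 [276 137  19  24] 372 x [538. 603.] y [-469. -434.]
   side 60-140 [218 148  33  33] 667 x [667. 746.] y [-343. -245.]
   side 60-140 [276 179  48  15] 591 x [386. 527.] y [-282. -210.]
   side 60-140 [195 180  31  22] 461 x [678. 773.] y [-172.  -92.]
   side 150-199 [298 110  48  22] 741 x [384. 539.] y [-611. -542.]
   side 150-199 [276 122  19  17] 213 x [543. 600.] y [-480. -439.]
   side 150-199 [216 132  34  26] 428 x [667. 747.] y [-345. -244.]
   side 210-255 [281 106   9  15] 108 x [559. 587.] y [-488. -456.]
```

{"name": "play_rows", "arguments": {"commands": [[[0.32, 0.48, 0.1, -0.01], [0.32, 0.48, 0.1, -0.01], [0.32, 0.48, 0.1, -0.01], [0.32, 0.48, 0, -0.01], [0.32, 0.48, 0, -0.01], [0.32, 0.48, 0, -0.01], [0.32, 0.48, 0, -0.01], [0.32, 0.48, 0, -0.01]]], "hand": 0}}

```text
t: 0.9
ee_pos: [334.2, -449.7, 264.8]
tool_rot: [0.992, 0.123, -0.0, -0.0]
ft_force: [0.5, -0.8, 0.7]
grip_width: 85.2
finger_force: 0.0
```

{"name": "play_rows", "arguments": {"commands": [[[0.32, 0.48, 0, -0.01], [0.32, 0.48, 0, -0.01], [0.32, 0.48, 0, -0.01], [0.32, 0.48, 0, -0.01], [0.32, 0.48, 0, 0], [0.32, 0.48, 0, 0], [0.16, 0.24, 0, 0], [0, 0, 0, 0]]]}}

```text
t: 1.7
ee_pos: [438.7, -293.3, 264.9]
tool_rot: [0.994, 0.109, 0.0, -0.0]
ft_force: [-0.2, 0.5, -0.4]
grip_width: 85.3
finger_force: 0.0
```

```bash
cat >> h.py <<'E'
def pose():
    o=arm.get_obs();M=R.from_quat(o['tool_rot']).as_matrix()
    return o, np.degrees(np.arctan2(M[1,0],M[0,0]))
def rect(name,p):
    r=cv2.minAreaRect(p[:,:2].astype(np.float32));print(name,len(p),'z',np.percentile(p[:,2],[2,50,98]).round(1),'rect',np.round(r[0],1),np.round(r[1],1),round(r[2],1),cv2.boxPoints(r).round(0).tolist());return r
E
python3 - <<'E'
from h import *
o,y=pose();print(o['t'],np.round(o['ee_pos'],1),y,o['ft_force'],o['grip_width'],o['q'])
c=cam('wrist');save(c,'w1.png');P=cloud(c);z=c['range_z'];px=c['pixels'];np.savez('w1.npz',P=P,px=px,z=z);print(c['o'])
hsv=cv2.cvtColor(px,cv2.COLOR_RGB2HSV);S,V=hsv[...,1],hsv[...,2];Z=P[...,2]
print('z med',np.median(Z[z>0]))
near=(abs(P[...,0]-450)<140)&(abs(P[...,1]+255)<80)&(z>0)
rect('top',P[near&(Z>70)&(Z<90)]);rect('lid',P[near&(Z>70)&(Z<90)&(S>150)&(V>110)])
rect('tab',P[near&(Z>45)&(Z<85)&(V<60)])
E
```

```text
1.7 [ 438.7 -293.3  264.9] 12.510329674722241 [-0.24218296  0.52581886 -0.36149624] 85.29091334940937 [ 0.58588791  0.17786326 -0.13355895  1.90985559  0.02652623  1.05584537
 -0.91111082]
[ 508.97567675 -277.76085138  388.75399766]
z med 0.7518749320629468
top 13712 z [73.6 77.8 79.3] rect [ 442.9 -256.4] [194.6  60.1] 12.2 [[341.0, -248.0], [354.0, -306.0], [544.0, -265.0], [532.0, -206.0]]
lid 12720 z [76.2 77.9 79.3] rect [ 464.2 -252.5] [150.8  58.6] 12.2 [[384.0, -240.0], [397.0, -297.0], [544.0, -265.0], [532.0, -208.0]]
tab 9 z [63.3 73.4 74. ] rect [ 366.5 -275.8] [27.8  7.8] 10.5 [[352.0, -275.0], [353.0, -282.0], [381.0, -277.0], [379.0, -269.0]]
```

View pics/w1.png

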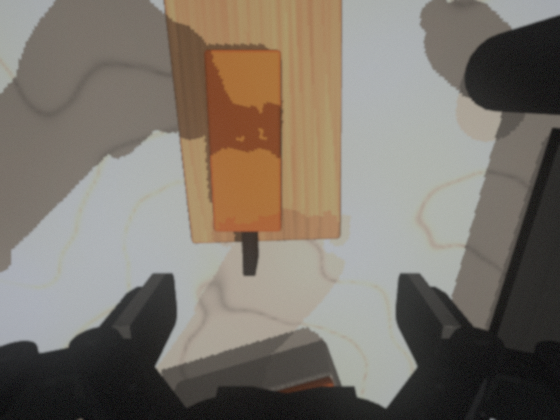

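The wrist view shows the lid at (245,140) and the tab at (250,255). The bin is at about (464,-252) with yaw 12.2°, which agrees with the scene camera.

{"name": "play_rows", "arguments": {"commands": [[[0.17, 0.27, 0, -0.007], [0.17, 0.27, 0, 0], [0.17, 0.28, 0, 0], [0, 0, -0.5, 0], [0, 0, -0.5, 0], [0, 0, -0.5, 0], [0, 0, -0.5, 0], [0, 0, 0, 0]]]}}

```text
t: 2.55
ee_pos: [460.9, -254.5, 162.2]
tool_rot: [0.995, 0.104, -0.002, -0.001]
ft_force: [-0.6, -0.0, 0.1]
grip_width: 85.7
finger_force: 0.0
```

Run:
```python
from h import *
o,y=pose();print(o['t'],np.round(o['ee_pos'],1),y)
c=cam('wrist');P=cloud(c);z=c['range_z'];px=c['pixels']
hsv=cv2.cvtColor(px,cv2.COLOR_RGB2HSV);S,V=hsv[...,1],hsv[...,2];Z=P[...,2]
near=(abs(P[...,0]-460)<140)&(abs(P[...,1]+255)<80)&(z>0)
r=rect('lid',P[near&(Z>70)&(Z<90)&(S>150)&(V>110)])
```

```text
2.55 [ 460.9 -254.5  162.2] 11.93649855693461
lid 24213 z [76.4 77.9 79.2] rect [ 463.4 -252.6] [152.2  59.3] 12.4 [[383.0, -240.0], [395.0, -298.0], [544.0, -265.0], [531.0, -207.0]]
```

{"name": "play_rows", "arguments": {"commands": [[[0.03, 0.03, -0.4, 0.008], [0, 0, -0.4, 0], [0, 0, -0.4, 0], [0, 0, -0.4, 0], [0, 0, -0.3, 0], [0, 0, -0.23, 0], [0, 0, 0, 0], [0, 0, 0, 0]]]}}

```text
t: 3.4
ee_pos: [465.1, -252.8, 59.3]
tool_rot: [0.994, 0.108, 0.0, 0.0]
ft_force: [-0.1, -0.0, 0.4]
grip_width: 85.2
finger_force: 0.0
```

{"name": "play_rows", "arguments": {"commands": [[[0, 0, 0, 0], [0, 0, 0, 0], [0, 0, 0, 0], [0, 0, 0, 0], [0, 0, 0, 0], [0, 0, 0, 0], [0, 0, 0, 0], [0, 0, 0, 0]]], "hand": 0.6}}

```text
t: 4.2
ee_pos: [465.2, -252.6, 59.5]
tool_rot: [0.994, 0.108, 0.0, 0.0]
ft_force: [-2.2, 1.3, 10.2]
grip_width: 59.0
finger_force: 63.7
```

{"name": "play_rows", "arguments": {"commands": [[[0, 0, 0.1, 0], [0, 0, 0.2, 0], [0, 0, 0.25, 0], [0, 0, 0.25, 0], [0, 0, 0.25, 0], [0, 0, 0.15, 0], [0, 0, 0, 0], [0, 0, 0, 0]]]}}

```text
t: 5.0
ee_pos: [464.6, -252.3, 118.5]
tool_rot: [0.994, 0.108, 0.0, 0.0]
ft_force: [-0.7, -0.1, -4.5]
grip_width: 59.1
finger_force: 66.1
```

Run:
```python
from h import *
o,y=pose();print(o['t'],np.round(o['ee_pos'],1),y,np.round(o['ft_force'],1),np.round(o['wrist_torque'],2),o['grip_width'],o['finger_force'])
c=cam('side');save(c,'s2.png');P=cloud(c);z=c['range_z'];px=c['pixels'];hsv=cv2.cvtColor(px,cv2.COLOR_RGB2HSV)
cv2.imwrite('pics/s2c.png',cv2.resize(px[100:250,200:420][:,:,::-1],None,fx=3,fy=3))
```

```text
5.0 [ 464.6 -252.3  118.5] 12.388338399151966 [-0.7 -0.1 -4.5] [-0.03  0.    0.01] 59.065156545102624 66.08610659837723
```

View pics/s2c.png

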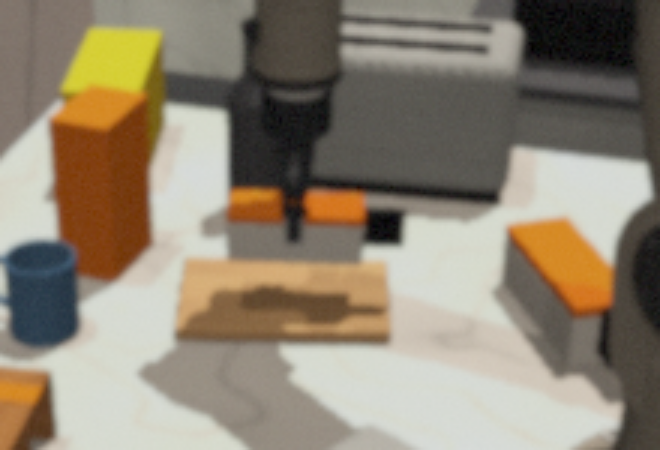

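The bin is lifted and level (about 4.5 N, with hardly any torque). Next I carry it to a point in front of the rack mouth.

{"name": "play_rows", "arguments": {"commands": [[[0.06, 0.2, 0, -0.008], [0.06, 0.3, 0, -0.008], [0.06, 0.45, 0, -0.008], [0.06, 0.5, 0, -0.008], [0.06, 0.5, 0, -0.008], [0.06, 0.5, 0, -0.008], [0.06, 0.5, 0, -0.008], [0.06, 0.5, 0, -0.008]]]}}

```text
t: 5.85
ee_pos: [488.5, -77.9, 118.1]
tool_rot: [0.997, 0.083, -0.0, -0.0]
ft_force: [0.7, -0.6, -4.5]
grip_width: 59.0
finger_force: 66.1
```

{"name": "play_rows", "arguments": {"commands": [[[0.06, 0.5, 0, -0.008], [0.06, 0.5, 0, -0.008], [0.06, 0.5, 0, -0.008], [0.06, 0.5, 0, -0.008], [0.06, 0.5, 0, -0.008], [0.06, 0.4, 0, -0.008], [0.06, 0.25, 0, -0.008], [0.06, 0.1, 0, -0.008]]]}}

```text
t: 6.65
ee_pos: [512.4, 84.9, 118.1]
tool_rot: [0.998, 0.059, -0.0, -0.0]
ft_force: [0.4, -0.2, -4.6]
grip_width: 59.2
finger_force: 66.1
```

{"name": "play_rows", "arguments": {"commands": [[[0, 0, 0, 0], [0, 0, 0, 0], [0, 0, 0, 0]]]}}

```text
t: 6.95
ee_pos: [512.5, 81.8, 118.4]
tool_rot: [0.998, 0.057, -0.0, 0.0]
ft_force: [-0.1, -0.9, -5.2]
grip_width: 59.6
finger_force: 66.1
```

Run:
```python
from h import *
o,y=pose();print(o['t'],np.round(o['ee_pos'],1),y,np.round(o['ft_force'],1),o['grip_width'])
c=cam('wrist');save(c,'w3.png');P=cloud(c);z=c['range_z'];px=c['pixels'];np.savez('w3.npz',P=P,px=px,z=z)
hsv=cv2.cvtColor(px,cv2.COLOR_RGB2HSV);H,S,V=[hsv[...,i] for i in range(3)];X,Y,Z=[P[...,i] for i in range(3)]
e=np.array(o['ee_pos'])
roof=(Z>70)&(Z<90)&(X>600)&(z>0)
rect('roof',P[roof]);
print(px[roof].mean(0))
```

```text
6.95 [512.5  81.8 118.4] 6.571843525290785 [-0.1 -0.9 -5.2] 59.62123914322395Traceback (most recent call last):
  File "<stdin>", line 7, in <module>
  File "h.py", line 22, in rect
    r=cv2.minAreaRect(p[:,:2].astype(np.float32));print(name,len(p),'z',np.percentile(p[:,2],[2,50,98]).round(1),'rect',np.round(r[0],1),np.round(r[1],1),round(r[2],1),cv2.boxPoints(r).round(0).tolist());return r
                                                                        ~~~~~~~~~~~~~^^^^^^^^^^^^^^^^^^
    return _quantile_unchecked(
        a, q, axis, out, overwrite_input, method, keepdims, weights)
    return _ureduce(a,
                    func=_quantile_ureduce_func,
    ...<5 lines>...
                    overwrite_input=overwrite_input,
                    method=method)
    r = func(a, **kwargs)
    result = _quantile(arr,
                       quantiles=q,
    ...<2 lines>...
                       out=out,
                       weights=wgt)
    slices_having_nans = np.isnan(arr[-1, ...])
                                  ~~~^^^^^^^^^
IndexError: index -1 is out of bounds for axis 0 with size 0
```

View pics/w3.png

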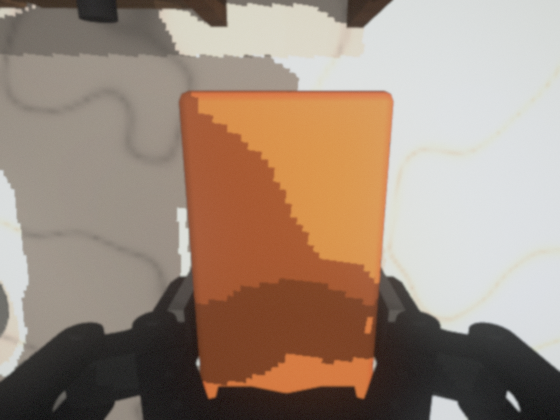

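The wrist view shows the bin lid at (285,240) and the bay mouth at the top, with the wall feet at about (215,25) and (360,25).

Run:
```python
from h import *
f=np.load('w3.npz');P,px,z=f['P'],f['px'].astype(int),f['z']
for r in(4,10,16,20,24,28):print(r,[ (u,px[r,u].tolist()) for u in range(196,236,5)] if r==16 else '', 'dark(V<110):',[(int(a[0]),int(a[-1])) for a in np.split(w:=np.where(px[r].max(1)<115)[0],np.where(np.diff(w)>1)[0]+1) if len(a)>3])
for u in(208,215,222,352,358):
    col=px[:45,u].max(1);print(u,col[::3].tolist())
for u,v in((215,15),(215,22),(226,20),(226,24),(347,20),(347,24),(346,15),(228,15),(355,15)):print((u,v),P[v,u].round(1))
hsv=cv2.cvtColor(f['px'],cv2.COLOR_RGB2HSV);Z=P[...,2]
m=(hsv[...,1]>150)&(hsv[...,2]>100)&(P[...,0]<610)&(Z>100)&(Z<150)
rect('lid',P[m])
```

```text
File "<stdin>", line 3
SyntaxError: assignment expression cannot be used in a comprehension iterable expression
```

Run:
```python
from h import *
f=np.load('w3.npz');P,px,z=f['P'],f['px'].astype(int),f['z']
for r in(4,8,12,16,20,24,28):
    w=np.where((px[r].max(1)<115)|(px[r,:,0]>1.6*px[r,:,2]))[0]
    print(r,[(int(a[0]),int(a[-1])) for a in np.split(w,np.where(np.diff(w)>1)[0]+1) if len(a)>3])
for u in(208,215,222,352,358):print(u,px[:45:3,u].max(1).tolist())
for u,v in((215,15),(215,22),(226,20),(226,24),(347,20),(347,24),(346,15),(228,15),(355,15)):print((u,v),P[v,u].round(1))
hsv=cv2.cvtColor(f['px'],cv2.COLOR_RGB2HSV);Z=P[...,2]
m=(hsv[...,1]>150)&(hsv[...,2]>100)&(P[...,0]<610)&(Z>100)&(Z<150)
rect('lid',P[m])
```

```text
4 [(0, 31), (35, 225), (341, 386)]
8 [(37, 161), (177, 225), (339, 382)]
12 [(29, 36), (69, 72), (74, 157), (194, 225), (342, 378)]
16 [(16, 32), (76, 157), (198, 225), (341, 373)]
20 [(1, 5), (7, 28), (79, 159), (204, 225), (342, 369)]
24 [(1, 24), (89, 162), (210, 225), (347, 365)]
28 [(0, 22), (98, 161)]
208 [75, 77, 71, 68, 72, 75, 74, 75, 146, 216, 219, 218, 219, 219, 219]
215 [79, 80, 83, 82, 78, 78, 75, 73, 76, 184, 219, 218, 218, 219, 219]
222 [58, 63, 77, 80, 79, 80, 79, 74, 76, 182, 220, 219, 220, 219, 220]
352 [60, 59, 60, 60, 60, 63, 63, 73, 74, 146, 218, 219, 219, 219, 220]
358 [59, 61, 59, 59, 68, 75, 76, 73, 75, 141, 219, 220, 219, 220, 220]
(215, 15) [620.6 130.5  31.4]
(215, 22) [620.5 134.   12.1]
(226, 20) [624.  129.8   1. ]
(226, 24) [621.6 129.4   2.5]
(347, 20) [631.1  60.1   5.9]
(347, 24) [629.1  59.7   5.6]
(346, 15) [6.347e+02 6.040e+01 3.000e-01]
(228, 15) [626.9 129.    0. ]
(355, 15) [628.8  59.6  31.3]
lid 55228 z [135.4 136.7 137.9] rect [535.7  84.4] [101.   59.3] 6.5 [[482.0, 108.0], [489.0, 49.0], [589.0, 61.0], [583.0, 120.0]]
```

{"name": "play_rows", "arguments": {"commands": [[[0, 0, -0.15, 0], [0, 0, -0.25, 0], [0, 0, -0.25, 0], [0, 0, -0.25, 0], [0, 0, -0.25, 0], [0, 0, -0.15, 0], [0, 0, -0.1, 0], [0, 0, 0, 0]]]}}

```text
t: 7.8
ee_pos: [512.4, 82.7, 47.8]
tool_rot: [0.998, 0.058, -0.001, 0.0]
ft_force: [0.6, -1.0, -4.4]
grip_width: 59.5
finger_force: 66.1
```

{"name": "play_rows", "arguments": {"commands": [[[0, 0, 0, 0], [0, 0, 0, 0]]]}}

```text
t: 8.0
ee_pos: [513.1, 82.7, 49.0]
tool_rot: [0.998, 0.058, 0.0, -0.0]
ft_force: [0.1, -0.7, -4.1]
grip_width: 59.2
finger_force: 66.1
```

```bash
cat > loc.py <<'E'
from h import *
o,y=pose();print(o['t'],np.round(o['ee_pos'],1),round(y,2),np.round(o['ft_force'],1),np.round(o['wrist_torque'],2),o['grip_width'])
e=(np.array(o['ee_pos'])[:2]-[624.5,94]);a=np.radians(6.4);print('TCP in rack',e@[np.cos(a),np.sin(a)],e@[-np.sin(a),np.cos(a)])
E
python3 loc.py
```

```text
8.0 [513.1  82.7  49. ] 6.63 [ 0.1 -0.7 -4.1] [-0.04 -0.05  0.07] 59.182514957827294
TCP in rack -111.94741211578992 1.2272237589631072
```

{"name": "play_rows", "arguments": {"commands": [[[0, 0, -0.09, 0], [0.1, 0.01, 0, 0], [0.2, 0.02, 0, 0], [0.2, 0.02, 0, 0], [0.2, 0.02, 0, 0], [0.2, 0.02, 0, 0], [0.15, 0.01, 0, 0], [0.05, 0, 0, 0]]]}}

```text
t: 8.8
ee_pos: [568.7, 87.8, 43.9]
tool_rot: [0.998, 0.058, 0.0, -0.0]
ft_force: [-0.5, 0.7, -4.0]
grip_width: 59.1
finger_force: 66.1
```

```bash
python3 loc.py
python3 - <<'E'
from h import *
c=cam('wrist');P=cloud(c);px=c['pixels'];hsv=cv2.cvtColor(px,cv2.COLOR_RGB2HSV);save(c,'w4.png')
X,Y,Z=[P[...,i] for i in range(3)]
roof=(Z>75)&(Z<90)&(c['range_z']>0)&(X>600)
rect('roof',P[roof]);
st=roof&(hsv[...,0]>=9)&(hsv[...,2]>120)&(hsv[...,1]>120);rect('st',P[st])
lid=(Z>55)&(Z<72)&(X<615)&(hsv[...,1]>150)&(hsv[...,2]>100)&(abs(Y-90)<60);rect('lid',P[lid])
E
```

```text
8.8 [568.7  87.8  43.9] 6.62 [-0.5  0.7 -4. ] [ 0.05 -0.01 -0.04] 59.06003112279868
TCP in rack -56.16194743521453 0.02781112898640231
roof 80852 z [78.7 80.1 81.6] rect [640.9 108.3] [ 36.5 114.9] 6.6 [[616.0, 163.0], [629.0, 49.0], [666.0, 53.0], [652.0, 167.0]]
st 50762 z [78.8 80.3 81.8] rect [641.4 103.6] [ 36.5 104.3] 6.8 [[617.0, 153.0], [629.0, 50.0], [666.0, 54.0], [653.0, 158.0]]
lid 35843 z [61.  62.2 63.4] rect [579.7  89.2] [76.9 59.5] 6.1 [[538.0, 115.0], [545.0, 56.0], [621.0, 64.0], [615.0, 123.0]]
```

{"name": "play_rows", "arguments": {"commands": [[[0, 0, -0.02, 0], [0, 0, -0.02, 0], [0, 0, -0.01, 0], [0, 0, 0, 0], [0, 0, 0, 0]]]}}

```text
t: 9.35
ee_pos: [567.6, 87.6, 41.6]
tool_rot: [0.998, 0.058, -0.0, 0.0]
ft_force: [-2.7, -0.1, -0.3]
grip_width: 59.2
finger_force: 66.5
```

```bash
python3 loc.py
```

```text
9.35 [567.6  87.6  41.6] 6.63 [-2.7 -0.1 -0.3] [-0.11  0.4   0.01] 59.221407609466
TCP in rack -57.30768176053537 -0.010239271928265278
```

Weight has come onto the counter, so I release and rise.

{"name": "play_rows", "arguments": {"commands": [[[0, 0, 0, 0], [0, 0, 0, 0], [0, 0, 0, 0], [0, 0, 0, 0], [0, 0, 0, 0], [0, 0, 0, 0]]], "hand": 0}}

```text
t: 9.95
ee_pos: [567.8, 87.7, 41.5]
tool_rot: [0.998, 0.058, 0.0, -0.0]
ft_force: [0.3, 0.0, 0.6]
grip_width: 85.5
finger_force: 0.0
```

{"name": "play_rows", "arguments": {"commands": [[[0, 0, 0.2, 0], [0, 0, 0.4, 0], [0, 0, 0.4, 0], [0, 0, 0.4, 0], [0, 0, 0.4, 0], [-0.3, -0.03, 0.2, 0], [-0.5, -0.06, 0.2, 0], [-0.5, -0.06, 0, 0]]]}}

```text
t: 10.75
ee_pos: [502.7, 80.3, 153.3]
tool_rot: [0.998, 0.058, 0.001, -0.0]
ft_force: [-1.0, -0.5, 0.4]
grip_width: 85.4
finger_force: 0.0
```

{"name": "play_rows", "arguments": {"commands": [[[-0.4, -0.04, 0, 0], [-0.3, -0.03, 0, 0], [0, 0, 0, 0], [0, 0, 0, 0]]]}}

```text
t: 11.15
ee_pos: [468.4, 76.8, 152.3]
tool_rot: [0.998, 0.058, 0.001, -0.0]
ft_force: [0.7, -0.6, 1.0]
grip_width: 85.4
finger_force: 0.0
```

```bash
python3 loc.py
python3 - <<'E'
from h import *
c=cam('wrist');P=cloud(c);px=c['pixels'];hsv=cv2.cvtColor(px,cv2.COLOR_RGB2HSV);save(c,'w5.png')
X,Y,Z=[P[...,i] for i in range(3)];ok=c['range_z']>0
roof=(Z>75)&(Z<90)&ok&(X>600)
rect('roof',P[roof])
lid=ok&(Z>53)&(Z<68)&(X<623)&(X>450)&(hsv[...,1]>150)&(hsv[...,2]>100)&(abs(Y-90)<50);rect('lid',P[lid])
tab=ok&(Z>40)&(Z<62)&(hsv[...,2]<70)&(X>430)&(X<500)&(abs(Y-80)<25);rect('tab',P[tab])
E
```

```text
11.15 [468.4  76.8 152.3] 6.64 [ 0.7 -0.6  1. ] [ 0.02  0.02 -0.02] 85.42657412519064
TCP in rack -157.0858426014975 0.2908795020485104Traceback (most recent call last):
  File "<stdin>", line 5, in <module>
  File "h.py", line 22, in rect
    r=cv2.minAreaRect(p[:,:2].astype(np.float32));print(name,len(p),'z',np.percentile(p[:,2],[2,50,98]).round(1),'rect',np.round(r[0],1),np.round(r[1],1),round(r[2],1),cv2.boxPoints(r).round(0).tolist());return r
                                                                        ~~~~~~~~~~~~~^^^^^^^^^^^^^^^^^^
    return _quantile_unchecked(
        a, q, axis, out, overwrite_input, method, keepdims, weights)
    return _ureduce(a,
                    func=_quantile_ureduce_func,
    ...<5 lines>...
                    overwrite_input=overwrite_input,
                    method=method)
    r = func(a, **kwargs)
    result = _quantile(arr,
                       quantiles=q,
    ...<2 lines>...
                       out=out,
                       weights=wgt)
    slices_having_nans = np.isnan(arr[-1, ...])
                                  ~~~^^^^^^^^^
IndexError: index -1 is out of bounds for axis 0 with size 0
```

View pics/w5.png

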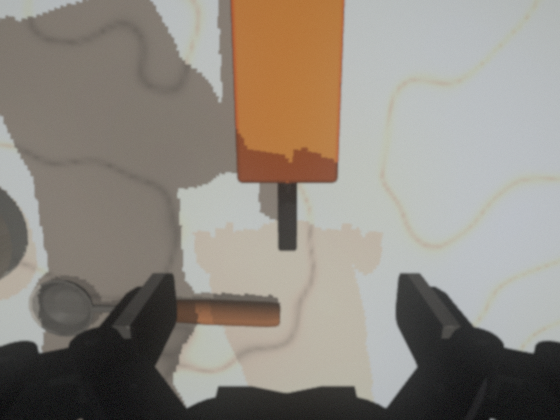

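The view shows the tab at (288,215), the lid above it, and the spoon handle ending at (280,312), which could be near the left finger. I'll measure the tab and spoon.

Run:
```python
from h import *
c=cam('wrist');P=cloud(c);px=c['pixels'];hsv=cv2.cvtColor(px,cv2.COLOR_RGB2HSV)
X,Y,Z=[P[...,i] for i in range(3)];ok=c['range_z']>0
lid=ok&(Z>53)&(Z<68)&(X<623)&(X>450)&(hsv[...,1]>150)&(hsv[...,2]>100)&(abs(Y-90)<50);rect('lid',P[lid])
m=np.zeros(ok.shape,bool);m[175:260,265:310]=1
rect('tab',P[m&(hsv[...,2]<60)&(Z>40)])
a=np.radians(6.4);B=np.array([[np.cos(a),np.sin(a)],[-np.sin(a),np.cos(a)]])
for u,v in((288,200),(288,230),(278,300),(278,325),(200,300),(200,322),(65,280),(65,335),(30,305),(238,180),(337,180)):print((u,v),P[v,u].round(1),(B@(P[v,u,:2]-[624.3,93.8])).round(1))
```

```text
lid 18007 z [58.5 59.9 61.4] rect [541.4  84.7] [96.8 58.1] 6.7 [[490.0, 108.0], [497.0, 50.0], [593.0, 61.0], [586.0, 119.0]]
tab 127 z [54.5 55.9 57.1] rect [509.3  80.8] [62.1  8.6] 6.4 [[478.0, 82.0], [479.0, 73.0], [541.0, 80.0], [540.0, 88.0]]
(288, 200) [481.9  77.1  56.2] [-143.4   -0.7]
(288, 230) [462.5  74.8  55.8] [-162.9   -0.8]
(278, 300) [3.809e+02 7.330e+01 1.000e-01] [-244.2    6.8]
(278, 325) [366.6  71.5  14.1] [-258.6    6.5]
(200, 300) [378.5 135.9   8.5] [-239.5   69.3]
(200, 322) [365.5 132.9  19.1] [-252.8   67.7]
(65, 280) [384.5 242.4   9.2] [-221.8  174.4]
(65, 335) [337.3 242.2  13.8] [-268.7  179.5]
(30, 305) [362.2 268.   14.3] [-241.1  202.3]
(238, 180) [491.2 108.1  58.2] [-130.7   29. ]
(337, 180) [486.8  40.4   0.8] [-142.6  -37.8]
```

{"name": "play_rows", "arguments": {"commands": [[[0.01, -0.01, -0.25, -0.005], [0, 0, -0.4, 0], [0, 0, -0.4, 0], [0, 0, -0.4, 0], [0, 0, -0.4, 0], [0, 0, -0.25, 0], [0, 0, -0.16, 0], [0, 0, 0, 0]]]}}

```text
t: 12.05
ee_pos: [467.9, 76.1, 37.5]
tool_rot: [0.998, 0.056, -0.001, 0.0]
ft_force: [-0.4, -0.3, 0.3]
grip_width: 85.2
finger_force: 0.0
```

```bash
python3 loc.py
```

```text
12.05 [467.9  76.1  37.5] 6.41 [-0.4 -0.3  0.3] [ 0.01 -0.01 -0.01] 85.24124488798391
TCP in rack -157.65382212211927 -0.28495904352741475
```

{"name": "play_rows", "arguments": {"commands": [[[0, 0, 0, 0], [0, 0, 0, 0], [0, 0, 0, 0], [0, 0, 0, 0], [0, 0, 0, 0], [0, 0, 0, 0], [0, 0, 0, 0], [0, 0, 0, 0]]], "hand": 1}}

```text
t: 12.85
ee_pos: [468.4, 76.2, 38.9]
tool_rot: [0.998, 0.056, 0.0, 0.0]
ft_force: [-3.2, -0.5, 8.7]
grip_width: 11.0
finger_force: 58.3
```

{"name": "play_rows", "arguments": {"commands": [[[0, 0, 0, 0], [0, 0, 0, 0], [0, 0, 0, 0]]]}}

```text
t: 13.15
ee_pos: [468.4, 76.2, 38.9]
tool_rot: [0.998, 0.056, 0.0, 0.0]
ft_force: [-1.8, -0.7, 7.6]
grip_width: 11.4
finger_force: 58.3
```

```bash
python3 loc.py
```

```text
13.15 [468.4  76.2  38.9] 6.41 [-1.8 -0.7  7.6] [-0.13  0.34  0.09] 11.366293600050943
TCP in rack -157.11814380276246 -0.32908690483673236
```

{"name": "play_rows", "arguments": {"commands": [[[0.05, 0.005, 0.015, 0], [0.1, 0.011, 0, 0], [0.1, 0.011, 0, 0], [0.1, 0.011, 0, 0], [0.1, 0.011, 0, 0], [0.1, 0.011, 0, 0], [0.1, 0.011, 0, 0], [0.1, 0.011, 0, 0]]]}}

```text
t: 13.95
ee_pos: [506.2, 80.3, 39.2]
tool_rot: [0.998, 0.056, -0.0, -0.0]
ft_force: [-1.5, 0.8, -2.0]
grip_width: 10.9
finger_force: 58.3
```

```bash
python3 loc.py
```

```text
13.95 [506.2  80.3  39.2] 6.41 [-1.5  0.8 -2. ] [-0.06  0.4   0.01] 10.908770036698177
TCP in rack -119.1093622921997 -0.4224318300047515
```

{"name": "play_rows", "arguments": {"commands": [[[0.1, 0.012, 0, 0], [0.1, 0.012, 0, 0], [0.1, 0.011, 0, 0], [0.1, 0.011, 0, 0], [0.06, 0.007, 0, 0], [0, 0, 0, 0], [0, 0, 0, 0]]]}}

```text
t: 14.65
ee_pos: [528.9, 83.0, 39.3]
tool_rot: [0.998, 0.056, 0.0, -0.0]
ft_force: [0.6, 0.3, -2.6]
grip_width: 11.3
finger_force: 58.3
```

{"name": "play_rows", "arguments": {"commands": [[[0.04, 0.004, 0, 0], [0.04, 0.005, 0, 0], [0.04, 0.004, 0, 0], [0.04, 0.005, 0, 0]]]}}

```text
t: 15.05
ee_pos: [536.9, 83.8, 39.2]
tool_rot: [0.998, 0.056, -0.0, -0.0]
ft_force: [-1.4, 0.3, -0.3]
grip_width: 11.5
finger_force: 58.3
```

```bash
python3 loc.py
```

```text
15.05 [536.9  83.8  39.2] 6.41 [-1.4  0.3 -0.3] [-0.12  0.35  0.01] 11.514118602290864
TCP in rack -88.24019281551554 -0.3633080609393206
```

{"name": "play_rows", "arguments": {"commands": [[[0.03, 0.003, 0, 0], [0.03, 0.004, 0, 0], [0.03, 0.003, 0, 0], [0.03, 0.003, 0, 0], [0.02, 0.003, 0, 0], [0.02, 0.002, 0, 0], [0.02, 0.002, 0, 0]]]}}

```text
t: 15.75
ee_pos: [545.8, 84.8, 39.2]
tool_rot: [0.998, 0.056, 0.0, -0.0]
ft_force: [-1.5, 0.5, -2.1]
grip_width: 11.2
finger_force: 58.3
```

{"name": "play_rows", "arguments": {"commands": [[[0.02, 0.002, 0, 0], [0.02, 0.003, 0, 0], [0.02, 0.002, 0, 0], [0.02, 0.002, 0, 0]]]}}

```text
t: 16.15
ee_pos: [549.8, 85.2, 39.2]
tool_rot: [0.998, 0.056, -0.0, -0.0]
ft_force: [-3.0, -1.1, -1.6]
grip_width: 11.7
finger_force: 58.3
```

{"name": "play_rows", "arguments": {"commands": [[[0.02, 0.002, 0, 0], [0.02, 0.003, 0, 0], [0.02, 0.002, 0, 0], [0.02, 0.002, 0, 0]]]}}

```text
t: 16.55
ee_pos: [553.8, 85.7, 39.2]
tool_rot: [0.998, 0.056, -0.0, -0.0]
ft_force: [-3.0, -0.5, -1.5]
grip_width: 11.2
finger_force: 58.4
```

{"name": "play_rows", "arguments": {"commands": [[[0.02, 0.002, 0, 0], [0.02, 0.003, 0, 0], [0.02, 0.002, 0, 0], [0.02, 0.002, 0, 0]]]}}

```text
t: 16.95
ee_pos: [557.8, 86.2, 39.3]
tool_rot: [0.998, 0.056, 0.0, -0.0]
ft_force: [-2.4, -0.2, -2.3]
grip_width: 11.1
finger_force: 58.4
```

{"name": "play_rows", "arguments": {"commands": [[[0.02, 0.002, 0, 0], [0.02, 0.003, 0, 0], [0.02, 0.002, 0, 0], [0.02, 0.002, 0, 0]]]}}

```text
t: 17.35
ee_pos: [561.5, 86.6, 39.2]
tool_rot: [0.998, 0.056, -0.0, 0.0]
ft_force: [-9.3, -0.1, -0.7]
grip_width: 10.9
finger_force: 58.5
```

{"name": "play_rows", "arguments": {"commands": [[[0.01, 0.001, 0, 0], [0.01, 0.001, 0, 0], [0, 0, 0, 0]]]}}

```text
t: 17.65
ee_pos: [561.5, 86.6, 39.0]
tool_rot: [0.998, 0.056, -0.001, 0.0]
ft_force: [-10.5, -1.4, 2.2]
grip_width: 11.4
finger_force: 59.2
```

{"name": "play_rows", "arguments": {"commands": [[[0.01, 0.001, 0, 0], [0.01, 0.001, 0, 0], [0, 0, 0, 0]]]}}

```text
t: 17.95
ee_pos: [561.5, 86.6, 38.9]
tool_rot: [0.998, 0.056, -0.002, 0.0]
ft_force: [-18.2, -0.4, 9.6]
grip_width: 11.4
finger_force: 60.2
```

```bash
python3 loc.py
```

```text
17.95 [561.5  86.6  38.9] 6.42 [-18.2  -0.4   9.6] [-0.15  3.07 -0.02] 11.442573683380383
TCP in rack -63.40165904676954 -0.3544484202436941
```

It's solid: the command advanced 2 mm, the tool didn't move, and the force rose to 18 N. I ease the load off most of the way, release and rise.

{"name": "play_rows", "arguments": {"commands": [[[-0.01, -0.001, 0, 0], [-0.01, -0.001, 0, 0], [0, 0, 0, 0]]]}}

```text
t: 18.25
ee_pos: [561.6, 86.6, 39.0]
tool_rot: [0.998, 0.056, -0.001, 0.0]
ft_force: [-9.3, -0.3, 1.3]
grip_width: 11.4
finger_force: 58.8
```

{"name": "play_rows", "arguments": {"commands": [[[0, 0, 0, 0], [0, 0, 0, 0], [0, 0, 0, 0], [0, 0, 0, 0], [0, 0, 0, 0], [0, 0, 0, 0], [0, 0, 0, 0]]], "hand": 0}}

```text
t: 18.95
ee_pos: [562.8, 86.7, 39.3]
tool_rot: [0.998, 0.056, 0.0, -0.0]
ft_force: [-0.5, 0.7, 0.3]
grip_width: 85.4
finger_force: 0.0
```

{"name": "play_rows", "arguments": {"commands": [[[0, 0, 0.2, 0], [0, 0, 0.4, 0], [0, 0, 0.4, 0], [0, 0, 0.4, 0], [0, 0, 0.4, 0], [0, 0, 0.3, 0], [0, 0, 0.1, 0], [0, 0, 0, 0]]]}}

```text
t: 19.75
ee_pos: [563.0, 86.7, 149.9]
tool_rot: [0.998, 0.056, 0.001, -0.0]
ft_force: [-0.3, -0.6, -0.9]
grip_width: 85.6
finger_force: 0.0
```

```bash
python3 loc.py
python3 - <<'E'
from h import *
c=cam('wrist');P=cloud(c);px=c['pixels'];hsv=cv2.cvtColor(px,cv2.COLOR_RGB2HSV);save(c,'w6.png')
X,Y,Z=[P[...,i] for i in range(3)];ok=c['range_z']>0
lid=ok&(Z>53)&(Z<68)&(X<640)&(X>500)&(hsv[...,1]>150)&(hsv[...,2]>90)&(abs(Y-90)<50);r=rect('lid',P[lid])
a=np.radians(6.4);B=np.array([[np.cos(a),np.sin(a)],[-np.sin(a),np.cos(a)]])
print((B@(cv2.boxPoints(r)-[624.3,93.8]).T).T.round(1))
save(cam('scene'),'scene6.png')
E
```

```text
19.75 [563.   86.7 149.9] 6.4 [-0.3 -0.6 -0.9] [ 0.01  0.01 -0.  ] 85.56105600981252
TCP in rack -61.91436001361319 -0.387458197998445
lid 5650 z [58.5 59.9 61.3] rect [605.3  91.7] [36.8 57.9] 6.3 [[584.0, 118.0], [590.0, 61.0], [627.0, 65.0], [620.0, 122.0]]
[[-37.5  29. ]
 [-37.6 -28.9]
 [ -0.8 -29. ]
 [ -0.7  28.9]]
```

View pics/w6.png

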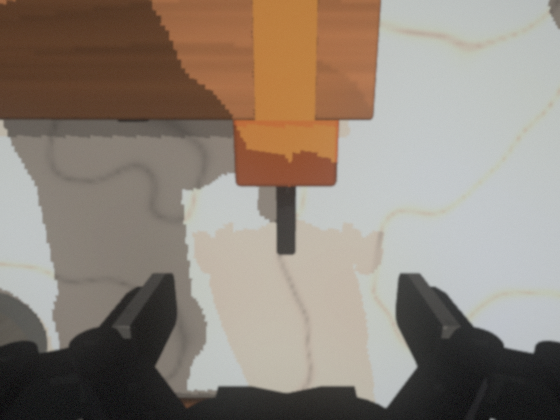

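View pics/scene6.png

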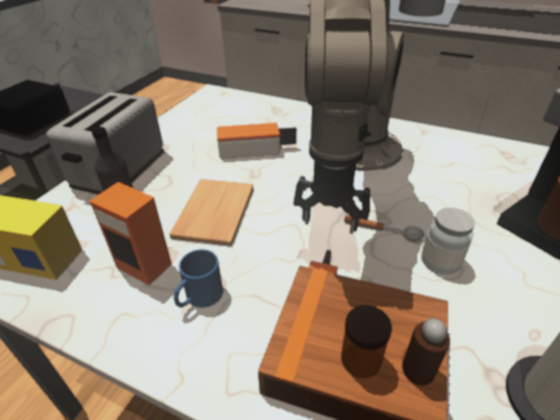

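The wrist view shows the bin straight in the bay, with its rear at row 185 and the tab at (286,220). The bin moved 94.1 mm against the tool's 93.7 mm, so it didn't spring back. The scene view shows the mug (200,278), carton (132,232), spoon (385,225) and jar (447,240) where they were at the start.

```bash
python3 -c "
from bench import arm
print(arm.job_done())"
```

```text
the job is handed in; nothing more can be done
None
```

The bin is in the bay with its black tab outwards, pushed in until it came up solid with the nose about 112 mm inside the mouth (18 N at most), and released; nothing else appears to have moved, and I handed the job in at about 20 s.

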